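# Scoop two walnuts out of the corner of a roasting tin

### The arm

A 6-joint arm with a two-finger parallel gripper is mounted at the origin on the work surface. World frame = base frame: x ahead of the robot, y to its left, z up, the work surface at z = 0. Lengths are in m, angles in rad, forces in N, time in s.
With the tool pointing down it reaches from about 0.25 to 0.725 m from the base axis. Payload 4 kg.
Tool frame: the origin (TCP) lies midway between the tips of the shut fingers; the grasp point (between the pads) lies bot.pinch_z behind it (bot.pinch_z is the distance from the TCP to the grasp point, in m); z points along the fingers, y is the line along which they close (so a half turn about z gives the same grasp; the last joint's range is limited). The gripper opens to 85 mm and grips with 20 to 120 N. Pads are 22 mm wide; open, the fingers measure 114 mm over their backs; the gripper's body (76 mm by 85 mm) begins 54 mm behind the grasp point. The pads swing forward as they close: fully open they stand 13 mm farther back than shut.
Start: joints at [-1.161, 0.241, 0.005, 1.335, 0, 1.571], TCP at [0.199, -0.459, 0.231] pointing down, gripper open.
Joint ranges: [-2.72, 2.72], [-1.05, 1.87], [-1.09, 1.28], [-1.99, 2.15], [-1.42, 1.44], [-3.14, 3.14]. Speed limits (rad/s): [2.79, 2.79, 3.14, 3.14, 3.14, 3.14].

### API

Orientations are given as a unit quaternion [x, y, z, w].
In Python, from workcell import bot gives the robot as it stands.
- The arm moves only by the tool jog_arm, called by a JSON object that holds its "api" and its "payload", one argument or row to a line. Schema: {"type":"object","properties":{"plan":{"type":"array","items":{"type":"array","items":{"type":"array","items":{"type":"number"},"minItems":7,"maxItems":7},"minItems":1,"maxItems":10},"minItems":1,"maxItems":1},"only":{"type":"string"},"quiet":{"type":"boolean"},"lines":{"type":"string"}},"required":["plan"],"additionalProperties":false}. plan is a list that holds a single list of rows (three levels of brackets), with 1 to 10 rows, each of 7 numbers: a rotation vector rx, ry, rz in parts of the range, where 1.0 means 180 degrees, then dx, dy, dz in a scale on which 1.0 is 0.8 m, then the finger opening in m; each row is the pose to reach, as a shift and turn from the pose commanded when the call began, along the tool's axes at that moment; what a row does not reach only later rows make up. A row lasts 1/8 s, in which the tool goes at most 0.0625 m and 0.188 rad, less where a joint would pass 70% of its speed; a pose out of reach is approached as far as the arm can. The fingers move at their own pace and stop on an object; the grip force is fixed at half the most. Time passes only in rows, so rows that do not move let the fingers close. The tool returns the time, the measured TCP pose, the force, the opening and the grip force at its end. only (a regular expression) keeps the lines of the reply that match it, lines (a string "A,B") keeps lines A to B, and quiet returns only ok. A shift or turn number past 1, either way, is cut back to 1. Input that does not fit is refused with a message, and nothing moves.
- bot.get_obs(): the state, without advancing time (a new reading comes with each control period).
- bot.camera(name): name is "side" or "top"; returns the picture (480x640x3 uint8, red, green, blue); there is no depth.
- bot.calibration(name): a dict with "mtx" (3x3 intrinsics, pixels), "k1" (the pictures are not rectified: a ray, as slopes to the right and down, at radius r is drawn at 1 + k1 r^2 times it, then the intrinsics apply), "R" (3x3) and "t" (3): a world point X has camera coordinates R X + t. Camera axes: x right, y down, z forward; pixel columns grow to the right and rows downward; lengths in m; the calibration is good to about 2 mm. A picture is of the moment at which its call begins. calibration takes no time and is no camera call.
- bot.job_done(): hands the job in; it is judged then, once.
The state is a dict: "clock": time; "joint_pos": joint angles; "joint_vel": joint speeds; "tau": joint torques, N m; "eef_pos": TCP position; "tool_rot": TCP orientation; "ft_force": force on the tool from outside, world axes, zero at the start; "ft_torque": the same for the moment, N m; "grip_width": finger opening in m; "grasp_force": force on a finger pad.
Only numpy, scipy, OpenCV 4.12 (cv2) and the standard library are available. Lean on these libraries where they do the work, as an engineer would, in place of code of your own. Each camera call takes 0.05 s, during which the arm holds its last target. There are 200 camera calls.

### The job

Two walnuts lie in one corner of the white roasting tin. Push the scoop along the tin's floor right into that corner so that the walls hold the nuts while they slide onto it, without the gripper's fingers touching the nuts; then lift the scoop out, set it down gently and upright on the bare end of the chopping board with both walnuts still in it, and let go.

Things in the scene. Friction and masses are not known exactly. Their poses are not given: they have to be found in the camera images.
- tin: White tin fixed on a chopping board. Origin: worktop level under tin centre; z up, y along board to its bare end. Inside x -95..95, y -135..135 mm, walls 3, floor at z 21, rim z 63. Board x -125..125, y -150..370, top z 18: bare from y 138; a 54 mm dish stands near x 88, y 325. Nuts lie near one corner at y -135 (x 95 or -95), a garlic bulb 52 mm wide near the other.
- scoop: Flat steel scoop, 160 g, in the tin, mouth to tin's -y within 10 deg. Origin: underside centre; x to mouth, z up. Floor 116 (x) by 72 by 2 mm, front edge x 58, back wall 42 high at x -58. Side walls 30 high, 3 thick, x -55..30. Dark wood upright handle 20 (x) by 36 (y) mm, centre x -50 y 0, z 56..124: grip from above, closing along scoop x.
- walnut_a: Walnut, 41 x 36 x 31 mm, 15 g, slightly lumpy: it slides or tumbles, hardly rolls. Origin at its centre (15.5 mm above the tin's floor). The one nearer the tin's end wall; its axes mean nothing. Nuts, tin and scoop are slippery (friction about 0.3): carried with the mouth tipped up about 20 degrees, the nuts slide to the scoop's back and stay in.
- walnut_b: A second, equal walnut, about 45 mm from the first along the tin's side wall, on the scoop's side of it. Origin at its centre.

How it is judged:
By the outcome, as a careful person would: the job done as asked, in the order asked, and still so for the second after the job is handed in, with the robot touching nothing.
It also fails if it takes over 64 s, if anything falls off the work surface, if the arm or the gripper's body presses on something with over 40 N, if the wrist force passes 120 N, or if a joint passes its speed limit or range.

## Working session

There is one attempt and no reset: what is moved stays moved. The work goes in short steps, Python scripts to look and compute and a tool call to move; the robot and the scene stay as the last step left them, time stands still between calls to the robot, and variables do not carry over. Pictures are saved under pics/ and viewed, at most 12 in all, crops included, and the job is handed in when it is done.

```bash
ls; mkdir -p pics
```

Run:
```python
from workcell import bot
import cv2,numpy as np
for n in("top","side"):
    im=bot.camera(n); cv2.imwrite(f"pics/{n}0.png",im[:,:,::-1]); c=bot.calibration(n); print(n,c)
o=bot.get_obs(); print(o, bot.pinch_z)
```

```text
pics
workcell.py
top {'mtx': array([[582.94219628,   0.        , 318.75149289],
       [  0.        , 582.94219628, 237.7247504 ],
       [  0.        ,   0.        ,   1.        ]]), 'k1': -0.02469439248656576, 'R': array([[ 0.01630978, -0.9998058 ,  0.01106147],
       [-0.99664078, -0.01714415, -0.08008268],
       [ 0.08025677, -0.00971818, -0.99672685]]), 't': array([-0.067764  ,  0.54557347,  0.66284232])}
side {'mtx': array([[444.31703115,   0.        , 316.08417207],
       [  0.        , 444.31703115, 240.61075921],
       [  0.        ,   0.        ,   1.        ]]), 'k1': 0.011895205754076722, 'R': array([[-0.99790191, -0.06427602, -0.00777052],
       [-0.0322657 ,  0.59777071, -0.80101754],
       [ 0.05613121, -0.79908621, -0.59859044]]), 't': array([0.55423279, 0.10250641, 0.60678827])}
{'clock': 0.1, 'joint_pos': array([-1.16104324e+00,  2.41377413e-01,  3.86207690e-03,  1.33519010e+00,
        1.65555080e-05,  1.57081552e+00]), 'joint_vel': array([-0.0005179 , -0.00094858,  0.00071257, -0.00010639, -0.00110289,
       -0.00080076]), 'tau': array([-9.61560158e-05, -3.73137832e+01,  2.53009593e+01,  1.08653738e-02,
       -4.14078022e-05, -9.26045885e-06]), 'eef_pos': array([ 0.19897271, -0.4580934 ,  0.2304833 ]), 'tool_rot': array([ 9.79087616e-01,  2.03436794e-01, -1.86104969e-04, -9.36273558e-04]), 'ft_force': array([-0.05721674, -0.05857614, -0.21911247]), 'ft_torque': array([-0.00781558,  0.02702796,  0.02913638]), 'grasp_force': 0.0, 'grip_width': 0.08525013765081907} 0.0187
```

View pics/top0.png

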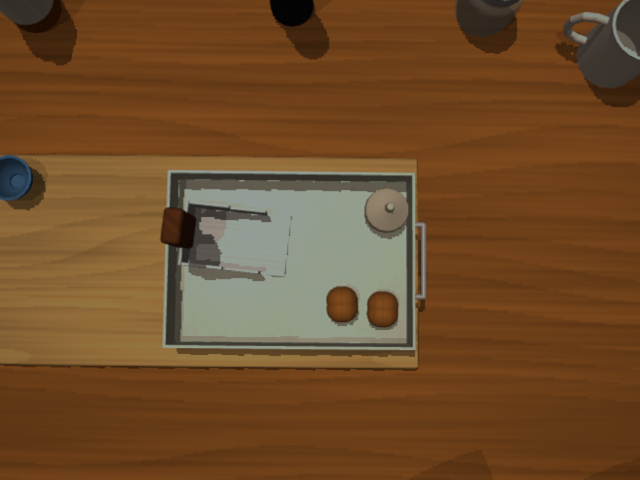

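View pics/side0.png

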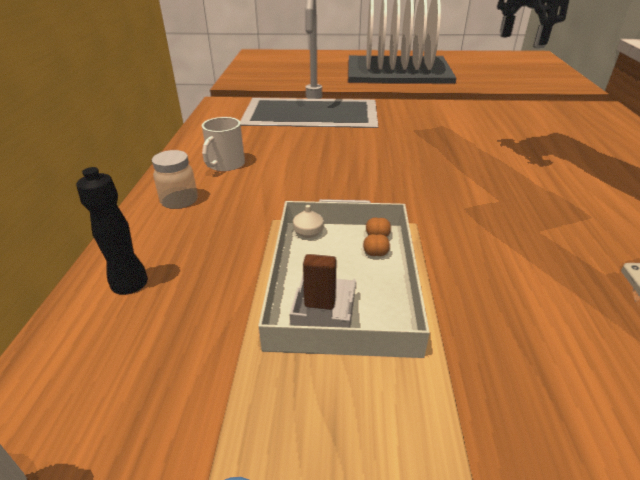

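The top view shows the tin at columns 165–416 and rows 171–348. The nuts are at (342,304) and (383,309), in the -x/-y corner. The garlic is at (386,210), the scoop handle at (178,228), and the mouth edge at about (288,245). Next I'll take an enlarged crop for precise picks.

Create h.py:
```python
import numpy as np,cv2
from workcell import bot
from scipy.spatial.transform import Rotation as Ro
def ray(n,uv,z):
    c=bot.calibration(n);K=c["mtx"]
    d=(np.array(uv,float)-K[:2,2])/[K[0,0],K[1,1]]
    s=d.copy()
    for _ in range(20): s=d/(1+c["k1"]*(s@s))
    R,t=np.array(c["R"]),np.array(c["t"]); o=-R.T@t; v=R.T@np.r_[s,1]
    return (o+v*(z-o[2])/v[2])
def pix(n,X):
    c=bot.calibration(n);K=c["mtx"];p=c["R"]@np.array(X)+c["t"];s=p[:2]/p[2]
    return s*(1+c["k1"]*(s@s))*K[0,0]+K[:2,2]
def grab(n,name,box=None,f=3):
    im=bot.camera(n)[:,:,::-1].copy()
    if box: x0,y0,x1,y1=box; cv2.imwrite(f"pics/{name}.png",cv2.resize(im[y0:y1,x0:x1],None,fx=f,fy=f,interpolation=cv2.INTER_CUBIC))
    return im
def nuts(im,lo=150):
    h=cv2.cvtColor(im,cv2.COLOR_BGR2HSV); return h
def tcp():
    o=bot.get_obs(); return o["eef_pos"],Ro.from_quat(o["tool_rot"])
```

Run:
```python
import cv2
im=cv2.imread("pics/top0.png")
cv2.imwrite("pics/crop0.png",cv2.resize(im[160:360,155:421],None,fx=3,fy=3,interpolation=cv2.INTER_CUBIC))
```

```text
(no output)
```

View pics/crop0.png

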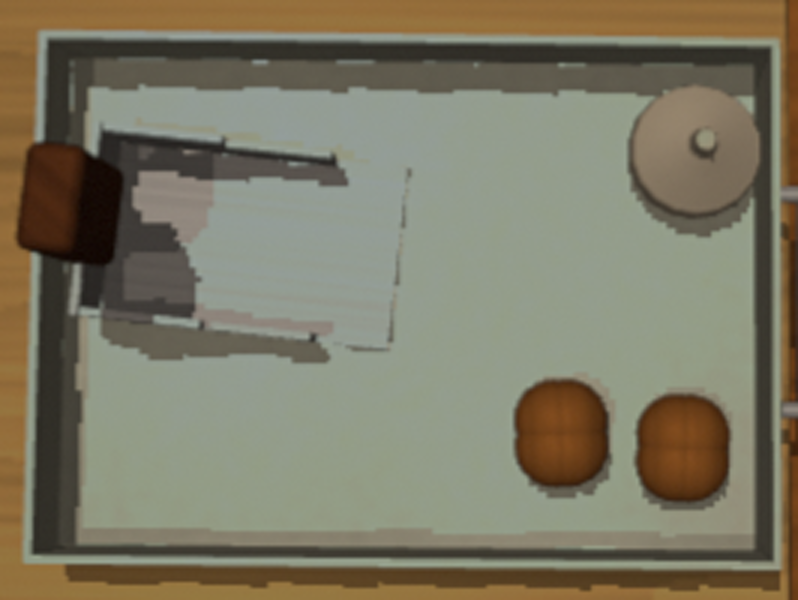

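The crop shows the rim corners at (40,32), (778,41), (778,568) and (25,563). The mouth corners are at (409,170) and (389,349), the handle top is around (50,200), and the nuts are at (561,433) and (683,448).

Run:
```python
from h import *
f=lambda p,z: ray("top",(np.array(p)+.5)/3-.5+[155,160],z)
C=np.array([f(p,.063) for p in [(40,32),(778,41),(778,568),(25,563)]]);print("rim",C[:,:2].round(4))
ct=C[:,:2].mean(0); d=(C[0]-C[1]+C[3]-C[2])[:2]; print("centre",ct,"sizes",np.linalg.norm(C[0]-C[1]),np.linalg.norm(C[3]-C[2]),np.linalg.norm(C[1]-C[2]))
ty=d/np.linalg.norm(d); tx=np.array([ty[1],-ty[0]]); print("yaw deg",np.degrees(np.arctan2(-ty[0],ty[1])))
T=lambda P:(np.array([(P[:2]-ct)@tx,(P[:2]-ct)@ty])*1000).round(1)
m1,m2=f((409,170),.022),f((389,349),.022); print("mouth",m1[:2],m2[:2],T(m1),T(m2),"w",np.linalg.norm(m1-m2))
w=(m1-m2)[:2]; fx=np.array([w[1],-w[0]])/np.linalg.norm(w); print("scoop fwd",fx,"ang in tin from -y", np.degrees(np.arctan2(fx@tx,-fx@ty)))
mid=(m1+m2)[:2]/2; print("handle from mouth",mid-fx*.108,T(mid-fx*.108))
im=cv2.imread("pics/top0.png");h=f((50,200),.145);print("handle top",h,T(h))
for n,p in dict(a=(683,448),b=(561,433),g=(696,150)).items():
    q=f(p,.0365 if n!='g' else .045);print(n,q[:2],T(q))
print("tx",tx,"ty",ty)
print(ray("top",(14,178),.045),T(ray("top",(14,178),.045)))
p,r=tcp();print(r.as_matrix().round(4))
```

```text
rim [[ 0.6158  0.111 ]
 [ 0.6174 -0.1635]
 [ 0.4232 -0.1642]
 [ 0.4208  0.1093]]
centre [ 0.51930708 -0.026852  ] sizes 0.27454515260422746 0.2735512319511519 0.19416024713209426
yaw deg 0.42585726403588225
mouth [ 0.57138102 -0.0254974 ] [ 0.50107973 -0.0191178 ] [52.1  1. ] [-18.2   7.9] w 0.07059015247531596
scoop fwd [-0.09037526 -0.99590778] ang in tin from -y -5.611053420891792
handle from mouth [0.5459909  0.08525044] [ 27.5 111.9]
handle top [0.54532279 0.08491148 0.145     ] [ 26.8 111.6]
a [ 0.46511086 -0.13238859] [ -55.  -105.1]
b [ 0.47006747 -0.08586129] [-49.7 -58.6]
g [ 0.57828933 -0.13545008] [  58.2 -109. ]
tx [0.99997238 0.00743254] ty [-0.00743254  0.99997238]
[0.60750673 0.29226166 0.045     ] [ 90.6 318.4]
[[ 9.172e-01  3.984e-01 -7.000e-04]
 [ 3.984e-01 -9.172e-01  1.800e-03]
 [ 0.000e+00 -1.900e-03 -1.000e+00]]
```

Units first: shifts go in shares of 0.8 m and turns go in shares of 180 degrees. So 0.534 m is 0.6675, -0.36 m is -0.45, -1.87 rad is -0.5952.

{"api": "jog_arm", "payload": {
  "plan": [
    [[0, 0, -0.0605, 0.0663, -0.045, 0, 0.085], [0, 0, -0.121, 0.1338, -0.09, 0, 0.085], [0, 0, -0.1783, 0.2, -0.135, 0, 0.085], [0, 0, -0.2387, 0.2675, -0.18, 0, 0.085], [0, 0, -0.2992, 0.3338, -0.225, 0, 0.085], [0, 0, -0.3597, 0.4, -0.27, 0, 0.085], [0, 0, -0.417, 0.4675, -0.315, 0, 0.085], [0, 0, -0.4775, 0.5338, -0.36, 0, 0.085], [0, 0, -0.5379, 0.6, -0.405, 0, 0.085], [0, 0, -0.5952, 0.6675, -0.45, 0, 0.085]]
  ]
}}

```text
clock: 1.35
eef_pos: [0.5359, 0.0703, 0.2309]
tool_rot: [0.415, 0.91, -0.0, -0.0]
ft_force: [0.6, -0.4, 0.6]
grip_width: 0.0853
grasp_force: 0.0
```

Add to h.py:
```python
CT=np.array([.51931,-.02685]);TX=np.array([.99997,.00743]);TY=np.array([-.00743,.99997])
def go(P,yaw,tilt=0):
    """jog values to reach TCP P(world), tool y at world yaw (deg), mouth-up tilt (deg) about the axis across the scoop"""
    p,r=tcp(); a=np.radians(yaw); y=np.array([np.cos(a),np.sin(a),0]); z=np.array([0,0,-1.]); x=np.cross(y,z)
    M=Ro.from_matrix(np.c_[x,y,z]); M=Ro.from_rotvec(-np.radians(tilt)*x)*M if False else Ro.from_rotvec(np.radians(tilt)*x)*M
    print("rotvec",(r.inv()*M).as_rotvec().round(4),"d",r.inv().apply(np.array(P)-p).round(4),"toolz",M.as_matrix()[:,2].round(3))
    return M
```

Run:
```python
from h import *
o=bot.get_obs();print(o["joint_pos"].round(3),o["eef_pos"])
go([.5457,.0851,.200],84.8)
```

```text
[ 0.131  0.322  0.114  1.364 -0.     0.986] [0.53585432 0.07029154 0.23093146]
rotvec [-6.000e-04 -3.000e-04 -7.646e-01] d [0.0047 0.0172 0.0309] toolz [ 0.  0. -1.]
```

In the tool's units: 0.03 m is 0.0375, 0.02 m is 0.025, -0.77 rad is -0.2451.

{"api": "jog_arm", "payload": {
  "plan": [
    [[0, 0, -0.0598, 0, 0, 0.0125, 0.085], [0, 0, -0.1197, 0, 0, 0.025, 0.085], [0, 0, -0.1795, 0, 0, 0.0375, 0.085], [0, 0, -0.2451, 0, 0, 0.0375, 0.085], [0, 0, -0.2451, 0, 0, 0.0375, 0.085], [0, 0, -0.2451, 0, 0, 0.0375, 0.085]]
  ]
}}

```text
clock: 2.1
eef_pos: [0.5353, 0.0683, 0.2012]
tool_rot: [0.047, 0.999, -0.0, -0.0]
ft_force: [-0.3, 0.3, 1.0]
grip_width: 0.0849
grasp_force: 0.0
```

Run:
```python
from h import *
o=bot.get_obs();print(o["joint_pos"].round(3),o["eef_pos"])
go([.5457,.0851,.095],84.8)
```

```text
[0.127 0.333 0.053 1.29  0.    0.221] [0.53525264 0.06833376 0.20121661]
rotvec [-0.     -0.0002 -0.0034] d [-0.0088  0.0177  0.1062] toolz [ 0.  0. -1.]
```

In the tool's units: 0.106 m is 0.1325, 0.08 m is 0.1.

{"api": "jog_arm", "payload": {
  "plan": [
    [[0, 0, 0, -0.0113, 0.0225, 0, 0.085], [0, 0, 0, -0.0113, 0.0225, 0.05, 0.085], [0, 0, 0, -0.0113, 0.0225, 0.1, 0.085], [0, 0, 0, -0.0113, 0.0225, 0.1325, 0.085], [0, 0, 0, -0.0113, 0.0225, 0.1325, 0.085]]
  ]
}}

```text
clock: 2.72
eef_pos: [0.5444, 0.086, 0.0931]
tool_rot: [0.046, 0.999, -0.0, -0.002]
ft_force: [0.7, 0.2, 0.4]
grip_width: 0.0851
grasp_force: 0.0
```

Run:
```python
from h import *
go([.5457,.0851,.095],84.8)
grab("top","grasp0",(120,150,330,300))
```

```text
rotvec [-0.001  -0.0049 -0.0012] d [-0.0013 -0.0008 -0.0019] toolz [ 0.  0. -1.]
```

View pics/grasp0.png

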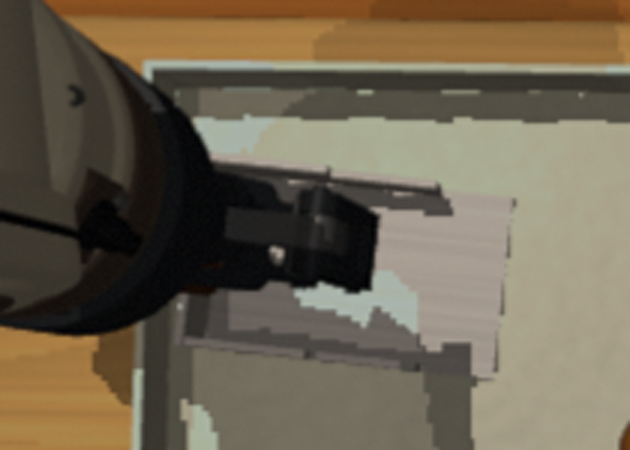

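The gripper sits over the handle, with the near finger at about (330,240) inside the scoop. The scoop hasn't moved (mouth edge at about (505,290)). Closing now.

{"api": "jog_arm", "payload": {
  "plan": [
    [[0, 0, 0, 0, 0, 0, 0.0], [0, 0, 0, 0, 0, 0, 0.0], [0, 0, 0, 0, 0, 0, 0.0], [0, 0, 0, 0, 0, 0, 0.0], [0, 0, 0, 0, 0, 0, 0.0], [0, 0, 0, 0, 0, 0, 0.0]]
  ]
}}

```text
clock: 3.52
eef_pos: [0.5465, 0.0855, 0.0961]
tool_rot: [0.046, 0.999, 0.0, 0.001]
ft_force: [-0.5, 0.2, 4.6]
grip_width: 0.0195
grasp_force: 59.5
```

Run:
```python
from h import *
p,r=tcp();print(p,r.as_matrix().round(3))
# scoop centre line: tool at handle centre. targets in tin frame: handle x=-56, y=100, scoop along -y => tool y yaw 90.43
h=CT+TX*-.056+TY*.090; go([*h,p[2]],90.43)
```

```text
[0.54651459 0.08552857 0.09612252] [[-0.996  0.092  0.002]
 [ 0.092  0.996  0.   ]
 [-0.002  0.    -1.   ]]
rotvec [ 0.0004  0.0016 -0.0994] d [ 0.0814 -0.0304 -0.0001] toolz [ 0.  0. -1.]
```

In the tool's units: 0.081 m is 0.1013, 0.07 m is 0.0875, -0.1 rad is -0.0318.

{"api": "jog_arm", "payload": {
  "plan": [
    [[0, 0, -0.0095, 0.0188, -0.0075, 0, 0], [0, 0, -0.0191, 0.0438, -0.0188, 0, 0], [0, 0, -0.0318, 0.0688, -0.0275, 0, 0], [0, 0, -0.0318, 0.0875, -0.035, 0, 0], [0, 0, -0.0318, 0.1013, -0.0375, 0, 0], [0, 0, -0.0318, 0.1013, -0.0375, 0, 0], [0, 0, -0.0318, 0.1013, -0.0375, 0, 0]]
  ]
}}

```text
clock: 4.4
eef_pos: [0.4619, 0.0629, 0.0961]
tool_rot: [-0.004, 1.0, -0.0, -0.0]
ft_force: [-3.3, -0.9, 10.5]
grip_width: 0.0195
grasp_force: 60.3
```

Run:
```python
from h import *
p,r=tcp();print(p,bot.get_obs()["ft_force"].round(1))
d=p[:2]-CT;print("tin",d@TX,d@TY)
h=CT+TX*-.056+TY*-.027; go([*h,p[2]],90.43)
grab("top","slide0",(155,160,421,360))
```

```text
[0.46191406 0.06289357 0.09608324] [-3.3 -0.9 10.5]
tin -0.056727421214127126 0.09016732645429283
rotvec [-0.0003 -0.0005  0.0005] d [-0.0007 -0.1172  0.    ] toolz [ 0.  0. -1.]
```

View pics/slide0.png

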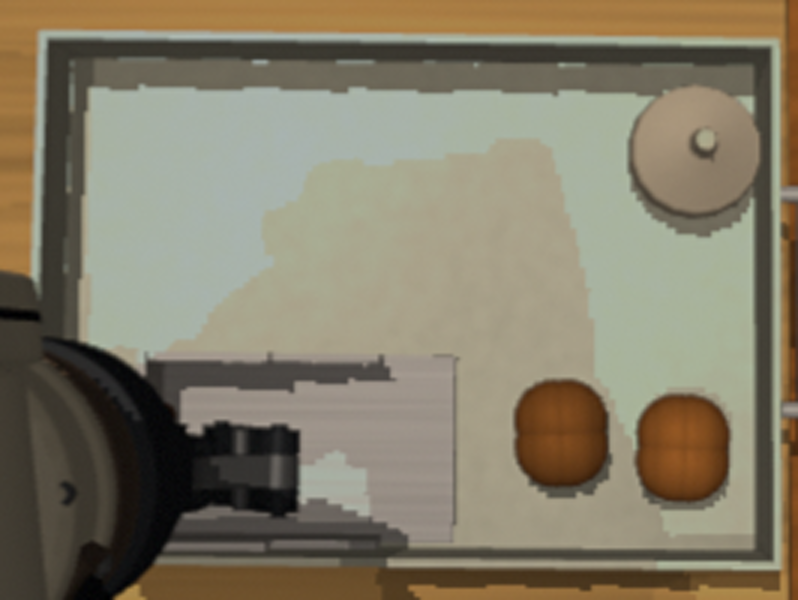

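The scoop is now square to the tin. Its mouth is at crop column 455, rows 356–542, close beside the wall, and the nuts at (561,433) and (683,448) lie within its width. Pushing in.

In the tool's units: -0.08 m is -0.1, -0.074 m is -0.0925.

{"api": "jog_arm", "payload": {
  "plan": [
    [[0, 0, 0, 0, -0.0113, 0, 0], [0, 0, 0, 0, -0.0225, 0, 0], [0, 0, 0, 0, -0.0338, 0, 0], [0, 0, 0, 0, -0.045, 0, 0], [0, 0, 0, 0, -0.0563, 0, 0], [0, 0, 0, 0, -0.0675, 0, 0], [0, 0, 0, 0, -0.0775, 0, 0], [0, 0, 0, 0, -0.085, 0, 0], [0, 0, 0, 0, -0.0925, 0, 0], [0, 0, 0, 0, -0.1, 0, 0]]
  ]
}}

```text
clock: 5.7
eef_pos: [0.4639, -0.0163, 0.0961]
tool_rot: [-0.004, 1.0, 0.001, 0.001]
ft_force: [0.4, 3.4, 7.6]
grip_width: 0.0193
grasp_force: 60.0
```

Run:
```python
from h import *
p,r=tcp();print(p,bot.get_obs()["ft_force"].round(1))
h=CT+TX*-.056+TY*-.027; go([*h,p[2]],90.43)
grab("top","push0",(155,160,421,360))
```

```text
[ 0.46387666 -0.01631698  0.09607612] [0.4 3.4 7.6]
rotvec [0.0016 0.0016 0.0014] d [ 0.0007 -0.0379 -0.0001] toolz [ 0.  0. -1.]
```

View pics/push0.png

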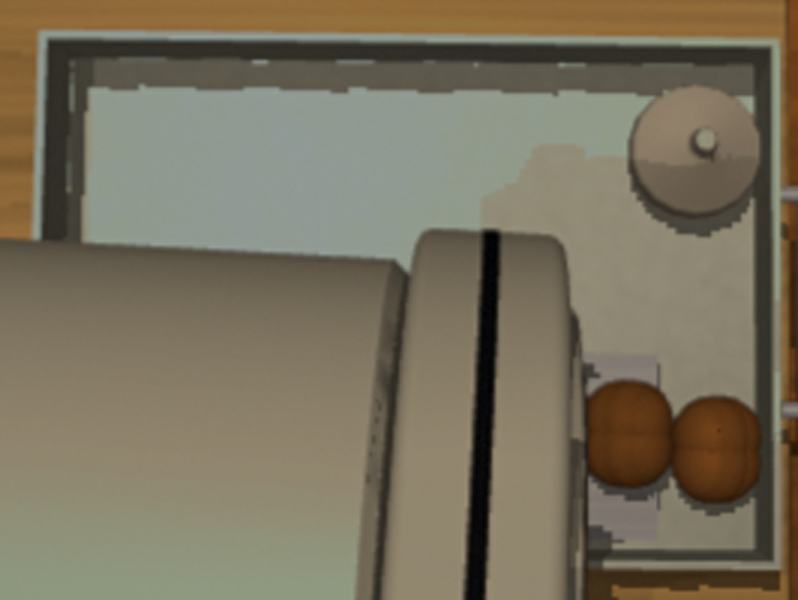

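Nut b at (630,433) is already on the scoop. Nut a at (716,449) is against the end wall with the lip at column 658. Continuing to the wall.

In the tool's units: -0.037 m is -0.0463, -0.036 m is -0.045.

{"api": "jog_arm", "payload": {
  "plan": [
    [[0, 0, 0, 0, -0.0075, 0, 0], [0, 0, 0, 0, -0.015, 0, 0], [0, 0, 0, 0, -0.0225, 0, 0], [0, 0, 0, 0, -0.03, 0, 0], [0, 0, 0, 0, -0.0363, 0, 0], [0, 0, 0, 0, -0.0425, 0, 0], [0, 0, 0, 0, -0.045, 0, 0], [0, 0, 0, 0, -0.0463, 0, 0]]
  ]
}}

```text
clock: 6.75
eef_pos: [0.4642, -0.0533, 0.0961]
tool_rot: [-0.004, 1.0, 0.001, 0.001]
ft_force: [0.5, 3.9, 7.5]
grip_width: 0.0193
grasp_force: 60.0
```

Run:
```python
from h import *
p,r=tcp();print(p,bot.get_obs()["ft_force"].round(1))
h=CT+TX*-.056+TY*-.027; go([*h,p[2]],90.43)
```

```text
[ 0.46420355 -0.05328103  0.09607603] [0.5 3.9 7.5]
rotvec [0.0015 0.0017 0.0012] d [ 0.0007 -0.001  -0.    ] toolz [ 0.  0. -1.]
```

Not at the wall yet, since the force shows only friction. Creeping forward.

In the tool's units: -0.002 m is -0.0025, -0.0015 m is -0.0019.

{"api": "jog_arm", "payload": {
  "plan": [
    [[0, 0, 0, 0, -0.0013, 0, 0], [0, 0, 0, 0, -0.0019, 0, 0], [0, 0, 0, 0, -0.0025, 0, 0], [0, 0, 0, 0, -0.0025, 0, 0]]
  ]
}}

```text
clock: 7.25
eef_pos: [0.4642, -0.0544, 0.0961]
tool_rot: [-0.005, 1.0, 0.002, 0.001]
ft_force: [-0.5, 5.3, 8.0]
grip_width: 0.0193
grasp_force: 60.1
```

Run:
```python
from h import *
p,r=tcp();print(p,bot.get_obs()["ft_force"].round(1))
grab("top","corner0",(300,220,421,360),4)
```

```text
[ 0.46421829 -0.05440684  0.09610736] [-0.5  5.3  8. ]
```

View pics/corner0.png

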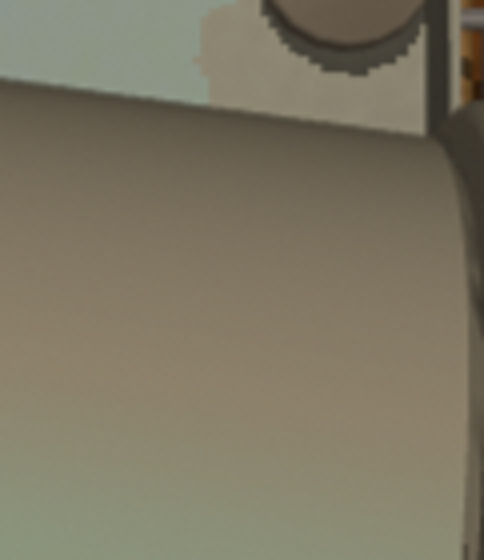

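The wrist hides the corner from the top camera, so I'll check the side view.

Run:
```python
from h import *
grab("side","corner1",(250,180,440,330),4)
```

```text
(no output)
```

View pics/corner1.png

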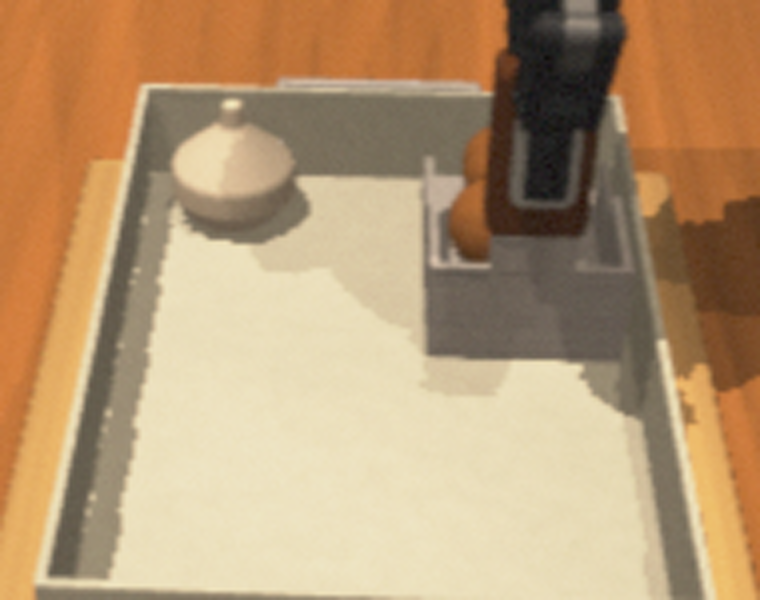

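The side view shows both nuts between the scoop's walls, at (485,155) and (470,220), with the fingers well above them. One more nudge to confirm wall contact.

In the tool's units: -0.002 m is -0.0025, -0.001 m is -0.0013.

{"api": "jog_arm", "payload": {
  "plan": [
    [[0, 0, 0, 0, -0.0013, 0, 0], [0, 0, 0, 0, -0.0025, 0, 0], [0, 0, 0, 0, -0.0025, 0, 0]]
  ]
}}

```text
clock: 7.72
eef_pos: [0.4643, -0.0548, 0.0965]
tool_rot: [-0.005, 1.0, 0.003, 0.001]
ft_force: [-1.4, 10.6, 12.2]
grip_width: 0.0197
grasp_force: 60.5
```

Run:
```python
from h import *
p,r=tcp();print(p,bot.get_obs()["ft_force"].round(1))
# pivot about back-bottom edge: world point p + (0,+.008+..)
M0=r
u=np.r_[TY,0]; piv=np.array([p[0],p[1],.021])+u*.008
x=r.as_matrix()[:,0]
for deg in (5,10,15,20,24):
  for s in (1,):
    D=Ro.from_rotvec(s*np.radians(deg)*x); P=piv+D.apply(p-piv)
    print(deg,"rv",(r.inv()*(D*r)).as_rotvec().round(3),"d",r.inv().apply(P-p).round(4),"toolz",(D*r).as_matrix()[:,2].round(2))
```

```text
[ 0.46425219 -0.0547733   0.09652654] [-1.4 10.6 12.2]
5 rv [ 0.087  0.    -0.   ] d [-0.      0.0066 -0.0004] toolz [ 0.   -0.08 -1.  ]
10 rv [ 0.175  0.    -0.   ] d [-0.      0.0132 -0.0002] toolz [ 0.   -0.17 -0.99]
15 rv [0.262 0.    0.   ] d [-0.      0.0198  0.0006] toolz [ 0.   -0.25 -0.97]
20 rv [ 0.349  0.    -0.   ] d [0.     0.0263 0.002 ] toolz [ 0.01 -0.34 -0.94]
24 rv [ 0.419 -0.     0.   ] d [-0.      0.0314  0.0035] toolz [ 0.01 -0.4  -0.92]
```

Contact is confirmed: Fy rose to 10 N and the tool stalled. Now I'll tilt the mouth up about the scoop's back edge.

In the tool's units: 0.031 m is 0.0388, 0.004 m is 0.005, 0.4 rad is 0.1273.

{"api": "jog_arm", "payload": {
  "plan": [
    [[0.0127, 0, 0, 0, 0.005, -0.0025, 0], [0.0255, 0, 0, 0, 0.0088, -0.0038, 0], [0.0382, 0, 0, 0, 0.0125, -0.0038, 0], [0.0509, 0, 0, 0, 0.0163, -0.0038, 0], [0.0637, 0, 0, 0, 0.02, -0.0038, 0], [0.0764, 0, 0, 0, 0.0238, -0.0038, 0], [0.0891, 0, 0, 0, 0.0275, -0.0038, 0], [0.1019, 0, 0, 0, 0.0313, -0.0025, 0], [0.1146, 0, 0, 0, 0.035, -0.0013, 0], [0.1273, 0, 0, 0, 0.0388, 0, 0]]
  ]
}}

```text
clock: 8.98
eef_pos: [0.4621, -0.0269, 0.0943]
tool_rot: [-0.004, 0.98, -0.199, -0.001]
ft_force: [-0.5, -0.7, -1.3]
grip_width: 0.0193
grasp_force: 59.5
```

{"api": "jog_arm", "payload": {
  "plan": [
    [[0, 0, 0, 0, 0, 0, 0], [0, 0, 0, 0, 0, 0, 0], [0, 0, 0, 0, 0, 0, 0], [0, 0, 0, 0, 0, 0, 0]]
  ]
}}

```text
clock: 9.48
eef_pos: [0.4633, -0.0273, 0.0955]
tool_rot: [-0.004, 0.98, -0.199, 0.001]
ft_force: [-0.1, 0.1, -1.8]
grip_width: 0.0195
grasp_force: 59.2
```

Run:
```python
from h import *
p,r=tcp();print(p,r.as_matrix()[:,2],bot.get_obs()["ft_force"].round(1))
grab("side","tilt0",(250,160,440,310),4)
```

```text
[ 0.46330929 -0.0273058   0.09551887] [ 0.00337229 -0.38922965 -0.92113458] [-0.1  0.1 -1.8]
```

View pics/tilt0.png

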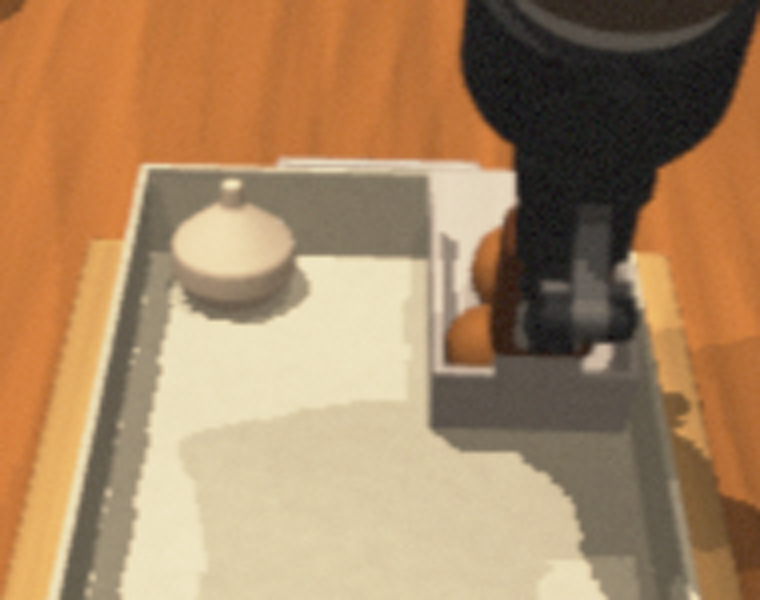

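The nuts slid back to (480,265) and (470,340) against the rear wall, and the 1.8 N load matches the scoop plus both nuts. Working out the lift and transport.

Run:
```python
from h import *
p,r=tcp()
up=np.array([0,0,.085]); print("up",r.inv().apply(up).round(4))
L=np.array([*(CT+TX*-.035+TY*.270),.0931]) # level TCP on board
x=r.as_matrix()[:,0]; piv=np.r_[L[:2],.018]+np.r_[TY,0]*.008
D=Ro.from_rotvec(.4*x); P=piv+D.apply(L-piv)
for h in (.085,.02): print("over",h,P,r.inv().apply(P+[0,0,h]-p).round(4))
print(L)
```

```text
up [-0.     -0.0331 -0.0783]
over 0.085 [0.48208056 0.27275783 0.09028702] [-0.0211  0.2452 -0.1902]
over 0.02 [0.48208056 0.27275783 0.09028702] [-0.0211  0.2705 -0.1303]
[0.48230495 0.24288185 0.0931    ]
```

In the tool's units: -0.078 m is -0.0975, -0.072 m is -0.09.

{"api": "jog_arm", "payload": {
  "plan": [
    [[0, 0, 0, 0, -0.0038, -0.01, 0], [0, 0, 0, -0.0025, -0.01, -0.025, 0], [0, 0, 0, -0.005, -0.02, -0.0488, 0], [0, 0, 0, -0.0075, -0.0313, -0.0738, 0], [0, 0, 0, -0.01, -0.0375, -0.09, 0], [0, 0, 0, -0.01, -0.0413, -0.0975, 0], [0, 0, 0, -0.01, -0.0413, -0.0975, 0]]
  ]
}}

```text
clock: 10.4
eef_pos: [0.4713, -0.0269, 0.1802]
tool_rot: [-0.004, 0.98, -0.199, 0.001]
ft_force: [-0.1, -0.9, -2.0]
grip_width: 0.0191
grasp_force: 59.3
```

Run:
```python
from h import *
p,r=tcp(); print(p,bot.get_obs()["ft_force"].round(1)); print(r.inv().apply(np.array([.4821,.2728,.1753])-p).round(4))
```

```text
[ 0.47129119 -0.0269145   0.18023516] [-0.1 -0.9 -2. ]
[-0.0133  0.2779 -0.1121]
```

In the tool's units: 0.275 m is 0.3438, 0.265 m is 0.3313.

{"api": "jog_arm", "payload": {
  "plan": [
    [[0, 0, 0, 0, 0.0113, -0.005, 0], [0, 0, 0, -0.0025, 0.0438, -0.0175, 0], [0, 0, 0, -0.0038, 0.0813, -0.0325, 0], [0, 0, 0, -0.0063, 0.125, -0.05, 0], [0, 0, 0, -0.0088, 0.175, -0.07, 0], [0, 0, 0, -0.0113, 0.225, -0.09, 0], [0, 0, 0, -0.0125, 0.2688, -0.1075, 0], [0, 0, 0, -0.015, 0.3063, -0.1225, 0], [0, 0, 0, -0.0163, 0.3313, -0.1338, 0], [0, 0, 0, -0.0163, 0.3438, -0.14, 0]]
  ]
}}

```text
clock: 11.65
eef_pos: [0.4812, 0.2715, 0.1748]
tool_rot: [-0.005, 0.98, -0.199, 0.0]
ft_force: [0.1, -0.7, -2.0]
grip_width: 0.0192
grasp_force: 59.2
```

{"api": "jog_arm", "payload": {
  "plan": [
    [[0, 0, 0, 0, 0.0025, 0, 0], [0, 0, 0, 0, 0.0025, 0, 0], [0, 0, 0, 0, 0.0025, 0, 0]]
  ]
}}

```text
clock: 12.02
eef_pos: [0.4818, 0.271, 0.1755]
tool_rot: [-0.003, 0.98, -0.199, 0.001]
ft_force: [0.4, 0.6, -1.7]
grip_width: 0.0193
grasp_force: 59.3
```

Run:
```python
from h import *
p,r=tcp(); o=bot.get_obs();print(o["joint_pos"].round(2),o["ft_force"].round(1),"down",r.inv().apply(np.array([.4821,.2728,.1053])-p).round(4))
grab("top","over0",(0,100,320,380),2)
```

```text
[ 0.68  0.57  0.29  1.54 -0.31  0.71] [ 0.4  0.6 -1.7] down [-0.0003  0.029   0.0639]
```

View pics/over0.png

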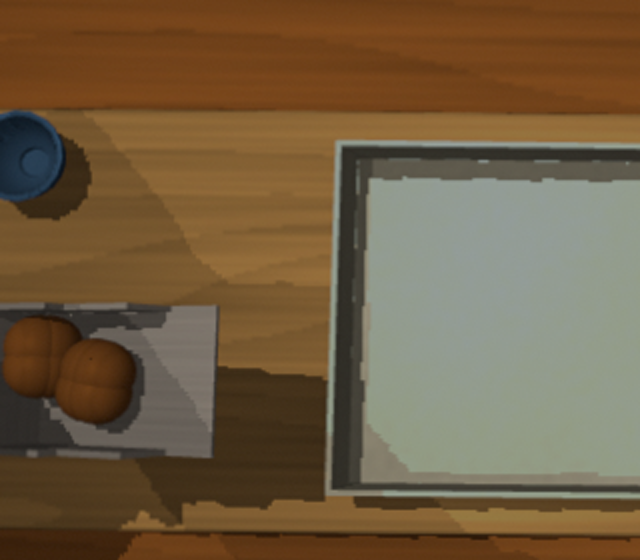

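Both nuts sit back in the scoop, at (42,357) and (95,380). The scoop is over the bare board, clear of the tin and the dish. Lowering, then levelling.

In the tool's units: 0.064 m is 0.08, 0.06 m is 0.075.

{"api": "jog_arm", "payload": {
  "plan": [
    [[0, 0, 0, 0, 0.0038, 0.0088, 0], [0, 0, 0, 0, 0.0113, 0.025, 0], [0, 0, 0, 0, 0.02, 0.045, 0], [0, 0, 0, 0, 0.0275, 0.0625, 0], [0, 0, 0, 0, 0.0338, 0.075, 0], [0, 0, 0, 0, 0.0363, 0.08, 0], [0, 0, 0, 0, 0.0363, 0.08, 0]]
  ]
}}

```text
clock: 12.95
eef_pos: [0.4817, 0.2737, 0.1049]
tool_rot: [-0.004, 0.98, -0.199, 0.001]
ft_force: [-0.2, 0.6, -1.2]
grip_width: 0.0196
grasp_force: 59.3
```

Run:
```python
from h import *
p,r=tcp(); print(p,bot.get_obs()["ft_force"].round(1)); go([.4823,.2429,.0981],90.43)
```

```text
[0.48174532 0.27367354 0.1048764 ] [-0.2  0.6 -1.2]
rotvec [-4.003e-01 -1.000e-04  8.000e-04] d [-0.0003 -0.0257  0.0182] toolz [ 0.  0. -1.]
```

In the tool's units: -0.026 m is -0.0325, 0.003 m is 0.0038, -0.17 rad is -0.0541.

{"api": "jog_arm", "payload": {
  "plan": [
    [[-0.0095, 0, 0, 0, -0.0025, 0.0013, 0], [-0.0223, 0, 0, 0, -0.0056, 0.0038, 0], [-0.0382, 0, 0, 0, -0.01, 0.0063, 0], [-0.0541, 0, 0, 0, -0.0138, 0.0088, 0], [-0.07, 0, 0, 0, -0.0175, 0.0125, 0], [-0.0859, 0, 0, 0, -0.0219, 0.015, 0], [-0.1019, 0, 0, 0, -0.0256, 0.0181, 0], [-0.1146, 0, 0, 0, -0.0288, 0.02, 0], [-0.1225, 0, 0, 0, -0.0313, 0.0219, 0], [-0.1273, 0, 0, 0, -0.0325, 0.0225, 0]]
  ]
}}

```text
clock: 14.2
eef_pos: [0.4821, 0.2424, 0.0988]
tool_rot: [-0.004, 1.0, 0.0, 0.0]
ft_force: [-0.5, -0.1, -1.1]
grip_width: 0.0194
grasp_force: 59.3
```

{"api": "jog_arm", "payload": {
  "plan": [
    [[0, 0, 0, 0, 0, 0, 0], [0, 0, 0, 0, 0, 0.0013, 0], [0, 0, 0, 0, 0, 0.0025, 0], [0, 0, 0, 0, 0, 0.0038, 0], [0, 0, 0, 0, 0, 0.0044, 0], [0, 0, 0, 0, 0, 0.005, 0], [0, 0, 0, 0, 0, 0.005, 0]]
  ]
}}

```text
clock: 15.08
eef_pos: [0.482, 0.2427, 0.0946]
tool_rot: [-0.004, 1.0, -0.0, 0.0]
ft_force: [-0.1, -0.5, -2.0]
grip_width: 0.0193
grasp_force: 59.3
```

Still hanging at -2 N. Continuing down in small steps.

In the tool's units: 0.0015 m is 0.0019, 0.001 m is 0.0013.

{"api": "jog_arm", "payload": {
  "plan": [
    [[0, 0, 0, 0, 0, 0.0006, 0], [0, 0, 0, 0, 0, 0.0013, 0], [0, 0, 0, 0, 0, 0.0019, 0], [0, 0, 0, 0, 0, 0.0019, 0]]
  ]
}}

```text
clock: 15.58
eef_pos: [0.482, 0.2427, 0.0932]
tool_rot: [-0.004, 1.0, 0.0, 0.0]
ft_force: [-0.6, -1.0, -1.3]
grip_width: 0.0194
grasp_force: 59.5
```

In the tool's units: 0.0008 m is 0.001, 0.0005 m is 0.0006.

{"api": "jog_arm", "payload": {
  "plan": [
    [[0, 0, 0, 0, 0, 0.0006, 0], [0, 0, 0, 0, 0, 0.001, 0], [0, 0, 0, 0, 0, 0.001, 0], [0, 0, 0, 0, 0, 0.001, 0]]
  ]
}}

```text
clock: 16.08
eef_pos: [0.482, 0.2427, 0.0931]
tool_rot: [-0.004, 1.0, 0.0, 0.0]
ft_force: [-2.8, -1.7, 4.7]
grip_width: 0.0193
grasp_force: 60.4
```

The scoop is down on the board with a light 5 N. Opening and retreating upwards.

In the tool's units: -0.15 m is -0.1875, -0.12 m is -0.15.

{"api": "jog_arm", "payload": {
  "plan": [
    [[0, 0, 0, 0, 0, 0, 0.05], [0, 0, 0, 0, 0, 0, 0.06], [0, 0, 0, 0, 0, 0, 0.06], [0, 0, 0, 0, 0, 0, 0.06], [0, 0, 0, 0, 0, -0.0125, 0.06], [0, 0, 0, 0, 0, -0.05, 0.06], [0, 0, 0, 0, 0, -0.1, 0.06], [0, 0, 0, 0, 0, -0.15, 0.06], [0, 0, 0, 0, 0, -0.1875, 0.06]]
  ]
}}

```text
clock: 17.2
eef_pos: [0.4825, 0.243, 0.2452]
tool_rot: [-0.004, 1.0, 0.001, 0.001]
ft_force: [0.2, 0.7, -0.0]
grip_width: 0.0596
grasp_force: 0.0
```

{"api": "jog_arm", "payload": {
  "plan": [
    [[0, 0, 0, 0.0375, 0.0375, 0, 0.06], [0, 0, 0, 0.1, 0.1, 0, 0.06], [0, 0, 0, 0.125, 0.1625, 0, 0.06], [0, 0, 0, 0.125, 0.2125, 0, 0.06], [0, 0, 0, 0.125, 0.25, 0, 0.06], [0, 0, 0, 0.125, 0.25, 0, 0.06], [0, 0, 0, 0.125, 0.25, 0, 0.06]]
  ]
}}

```text
clock: 18.08
eef_pos: [0.3803, 0.4414, 0.2425]
tool_rot: [-0.004, 1.0, -0.0, -0.0]
ft_force: [0.0, -0.5, -0.1]
grip_width: 0.0599
grasp_force: 0.0
```

Run:
```python
from h import *
grab("side","end0",(120,120,520,480),1.6)
```

```text
(no output)
```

View pics/end0.png

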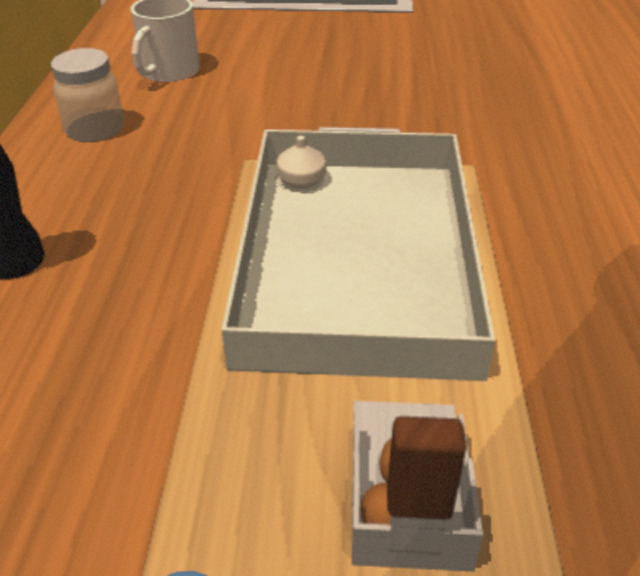

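The scoop stands upright on the bare board with its handle at (425,465). Both nuts are inside it, at (385,460) and (380,505), and the robot is clear.

```bash
python3 -c "
from workcell import bot
print(bot.job_done())"
```

```text
the job is handed in; nothing more can be done
None
```

Both walnuts were scooped out of the tin's corner, and the scoop now stands upright on the bare end of the board with both nuts in it, released; I handed the job in at about 18 s, and no verdict came back.

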